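Hold the hidden bolt head while the nut runner draws the mould bracket tight

ROBOT

A 6-joint arm with a two-finger parallel gripper is mounted at the origin on a cart in front of the work surface, level with it; the furniture and walls round the work are solid. World frame = base frame: x ahead of the robot, y to its left, z up, the work surface at z = 0. Lengths are in m, angles in rad, forces in N, time in s.
With the tool pointing down it reaches from about 0.425 to 0.95 m from the base axis. Payload 3.5 kg.
Tool frame: the origin (TCP) lies midway between the tips of the shut fingers; the grasp point (between the pads) lies 19 mm behind it; z points along the fingers, x is the direction in which the jaws open and shut, and the axes are right-handed (so a half turn about z gives the same grasp; the last joint's range is limited). The gripper opens to 85 mm and grips with 20 to 120 N. Pads are 22 mm wide; open, the fingers measure 114 mm over their backs; the gripper's body (76 mm by 85 mm) begins 54 mm behind the grasp point. The pads swing forward as they close: fully open they stand 13 mm farther back than shut.
Start: joints at [1.183, 0.286, 1.577, -0, 1.279, -0.15], TCP at [0.159, 0.656, 0.231] pointing down, gripper open.
Joint ranges: [-2.77, 2.77], [-0.9, 2.22], [0.21, 2.48], [-1.53, 4.67], [0.24, 2.81], [-2.84, 2.84]. Speed limits (rad/s): [2.79, 2.79, 3.14, 3.14, 3.14, 3.14].

INTERFACE

Orientations are given as a unit quaternion [x, y, z, w].
In Python, from plant import readout, optics, ctrl gives the robot as it stands. The module is installed in compiled form; this text tells all that it offers.
- The arm moves only by the shell command python3 -m crank 'ROWS' [OPENING] [FORCE]. ROWS is text: rows parted by semicolons, each of 6 numbers parted by spaces: the shift along the tool's x, y, z in mm, then the turn, a rotation vector about the tool's x, y, z in rad. In form: dx dy dz ax ay az; .... A call has 1 to 5 rows; each row shifts and turns the commanded pose from where the row before left it, along the tool's axes as they then stand; what a row does not reach is not made up. A row lasts 1/8 s, in which the tool goes at most 62.5 mm and 10.7 degrees, less where a joint would pass 70% of its speed; a pose out of reach is approached as far as the arm can. A call is refused whole if a number of a shift passes 62.5 or a number of a turn 0.188, either way. A call with a gripper value outside its range is refused whole. OPENING is the opening, from -1 (shut) to 1 (fully open), set as the call begins (- or left out, the last holds). The fingers move at their own pace and stop on an object; FORCE is the grip in N (left out, the last holds). Time passes only in rows, so rows that do not move let the fingers close. It gives the time, the measured TCP pose, the force and the opening at its end, in the units of the state.
- readout.get_state(): the state, without advancing time (a new reading comes with each control period).
- optics.read_camera(name): name is "scene" or "top" or "wrist"; returns the picture (384x512x3 uint8, red, green, blue); there is no depth.
- optics.calibration(name): a dict with "mtx" (3x3 intrinsics, pixels), "dist_coeffs" ([k1, k2, p1, p2, k3] as OpenCV has them; the pictures are not rectified), "rvec" (rotation vector, rad) and "tvec" (3), from world to camera coordinates, as OpenCV has them; the wrist camera has in their place "tool_from_camera" (4x4, takes a point from camera to tool coordinates, whose origin is the TCP and whose axes are the tool frame's). Camera axes: x right, y down, z forward; pixel columns grow to the right and rows downward; lengths in m; the calibration is good to about 2 mm. A picture is of the moment at which its call begins: read the wrist's pose just before it. calibration takes no time and is no camera call.
- ctrl.sign_off(): hands the job in, once; it reports no verdict.
Trained networks look in the newest picture that a camera, given by its name, has taken for a name from the list of things; names that differ only in an ending like _2 or _b are one class to them, and where a whole thing is asked for, a point or a joint stands for the part that bears it (a point fixed in the world has none). Each returns a list of dicts, best first, with "p" (0 to 1); they miss things now and then, are a little off and sometimes report something else, mostly with a low value. They report only what shows in the picture. A call takes as long as a camera call.
- optics.recognise(camera, thing): "xy" ([column, row] as shares, 0 to 1, of the picture: columns of its width, rows of its height, amid what is visible of it).
The state is a dict: "time": time; "qpos": joint angles; "dq": joint speeds; "joint_efforts": joint torques, N m; "eef_pos": TCP position; "tcp_rot": TCP orientation; "contact_force": force on the tool from outside, world axes, zero at the start; "wrist_torque": the same for the moment, N m; "opening": opening from 0.0 (shut) to 1.0 (fully open).
Only numpy, scipy, OpenCV 4.12 (cv2) and the standard library are available. Lean on these libraries where they do the work, as an engineer would, in place of code of your own. Each camera call takes 0.05 s, during which the arm holds its last target.

TASK

The plaster mould's case is being bolted to its base board with the small bench nut runner, whose socket is already on the nut. Press the runner's three latching keys fully down, one at a time and in this order: mains (square cap), slow gear (small round cap), start (mushroom cap); then reach down into the narrow gap between the bracket and the mould case, grip the hidden bolt head there and hold it from turning until the runner has drawn the nut up tight and stalls. Finish while still holding the head firmly, and leave the scraper, the plaster tile and the wedge where they lie.

Things in the scene. Friction and masses are not known exactly. Their poses are not given: they have to be found in the camera images.
- jig: Plywood base board 390 x 180 x 18 mm carrying nut runner, brackets and mould case; fixed, place and yaw vary. Origin: on the bench surface under the bolt's axis; x along the bolt, from the runner (-x, toward the robot) to the mould case (+x); y left, z up. In this frame (mm): runner housing x -174 to -54, y -76 to 76, deck top z 120; then nose, socket and nut round the axis (z 95) to x 12.
- gap_mouth (a point): Centre of the gap's mouth, level with the bracket's top edge, at jig (51, 0, 125) mm. The gap lies between the touching uprights of the two bolted steel brackets (jig x 12 to 28, y -45 to 45, top z 125 mm) and the mould case: 46 mm wide (jig x 28 to 74), open above and at both y ends, floor at z 26 mm.
- mould_case: Plywood case filled with plaster, fixed on the base board behind the gap: jig x 74 to 194, y -93 to 93, top z 118 mm. Origin: centre of its underside, at jig (134, 0, 18) mm; axes as the jig's.
- bolt_head: Hexagon bolt head in the gap, hidden from the robot's side: 24 mm across flats, 27.7 across corners, 16 thick. Origin: its centre, jig (42, 0, 95) mm, 30 mm below the bracket's top; a washer 34 mm wide, 6 thick lies between it and the bracket. x along the bolt as the jig's x; unturned, two flats face jig +y and -y. It turns freely: closing jaws square it to them. Unheld, it turns with the nut.
- key_mains_top (a point): Centre of the top of the mains key: square grey cap 24 x 24 mm, the left (jig +y) of the three in a row on the runner's deck, at jig (-112, 48) mm, 17.5 mm above the deck. The keys stand 48 mm apart.
- key_slow_top (a point): Centre of the top of the slow gear key: small round grey cap 17 mm wide, the middle of the three, at jig (-112, 0) mm, 17.5 mm above the deck.
- key_start_top (a point): Centre of the top of the start key: grey mushroom cap 32 mm wide, the right (jig -y) of the three, at jig (-112, -48) mm, 19 mm above the deck.
- key_mains (a joint): Travel of the mains key in m: 0 up, 0.006 fully down. It resists with up to 5 N, snaps over at half travel and then stays down by itself (resting 5 mm down or more); it cannot be undone. So do the other two.
- key_slow (a joint): Travel of the slow gear key in m, as the mains key.
- key_start (a joint): Travel of the start key in m, as the mains key. The start key may go down only when both others are down. The spindle starts to turn when all three are down.
- spindle (a joint): Angle of the runner's spindle, socket and nut about the jig's x axis in rad: about 0 at the start; when running it grows slowly, about 0.4 rad/s, with a torque of about 0.16 N m, and it stalls when the nut is tight and the head is held.
- bolt (a joint): How far the nut has been turned on the bolt, in rad: somewhere from 0 to 0.8 at the start, 2.6 when the nut is tight. It grows only while the head is held and the runner runs. The bolt's own turn about the jig's x axis is the spindle's angle minus this.
- red_scraper: Bystander: red moulded joint scraper, 31 x 182 x 18 mm, lying loose left of the work.
- test_tile: Bystander: small plaster test tile, 42 x 52 x 15 mm, lying loose on the bench left of the runner.
- wedge: Bystander: hardwood wedge, 29 x 90 x 22 mm, lying loose left of the runner.
- board_corner (a point): Upper corner, nearest the robot, of the big mould board that stands on edge on the bench left of the work (fixed, never moves): from here it runs about 640 mm away from the robot (world +x), about 90 mm thick (y 0.04 to 0.15 m), from the bench up to z 0.456 m. Go over it or round its near end.

How it is judged:
On the way, in this order (a step that is already met when the one before it is completed fails the run):
1. the mains key is latched down (value of joint key_mains above 0.0042 m), for 0.1 s.
2. the slow gear key is latched down (value of joint key_slow above 0.0042 m), for 0.1 s.
3. the start key is latched down and the spindle turns (value of joint key_start above 0.0042 m and value of joint spindle above 0.15 rad), for 0.1 s.
4. the fingers grip the bolt head while the nut is still to be tightened (contact force between the fingers and bolt_head above 8 N and distance between the grasp point and bolt_head below 0.03 m and value of joint bolt below 2.5 rad), for 0.2 s.
At the end, for the whole second after the job is handed in: All three keys are down (beyond 4.2 of 6 mm); the nut is tight on the bolt (turned to within 0.05 rad of its end at 2.6); the fingers still hold the bolt head, with more than 8 N and the grasp point within 30 mm of its centre; and head and spindle stand still (below 0.1 and 0.06 rad/s) (value of joint each of key_mains, key_slow, key_start above 0.0042 m and value of joint bolt above 2.55 rad and velocity of joint spindle below 0.06 rad/s and angular speed of bolt_head below 0.1 rad/s and contact force between the fingers and bolt_head above 8 N and distance between the grasp point and bolt_head below 0.03 m); the arm keeps its last pose, push and grip.
It fails at once if the start key is pressed while the mains or the slow gear key is not down (value of joint key_start above 0.003 m and value of joint any of key_mains, key_slow below 0.0042 m).
It fails at once if the slow gear key is pressed while the mains key is not down (value of joint key_slow above 0.003 m and value of joint key_mains below 0.0042 m).
It fails at once if a bystander (scraper, plaster tile, wedge) is moved by more than 20 mm (distance of any of red_scraper, test_tile, wedge from where it was at the start of the episode above 0.02 m).
It also fails if it takes over 62 s, if anything falls off the work surface, if the arm or the gripper's body presses on something with over 40 N, if the wrist force passes 120 N, or if a joint passes its speed limit or range.

## Working session

There is one attempt and no reset: what is moved stays moved. The work goes in short steps, Python scripts to look and compute and a shell command to move; the robot and the scene stay as the last step left them, time stands still between calls to the robot, and variables do not carry over. Pictures are saved under pics/ and viewed, and the job is handed in when it is done.

```bash
mkdir -p pics; python3 - <<'E'
from plant import readout, optics
import cv2
s=readout.get_state(); print(s)
for c in ["scene","top","wrist"]:
    im=optics.read_camera(c); cv2.imwrite(f"pics/{c}0.png",im[:,:,::-1])
    k=optics.calibration(c); print(c,k)
    for t in ["key_mains_top","key_slow_top","key_start_top","gap_mouth","bolt_head","mould_case","board_corner","jig","red_scraper"]:
        r=optics.recognise(c,t); print(t,[(round(d["xy"][0]*512),round(d["xy"][1]*384),round(d["p"],2)) for d in r[:2]])
E
```

```text
{'time': 0.0, 'qpos': array([ 1.18297347e+00,  2.87166142e-01,  1.57817466e+00, -5.49996027e-06,
        1.27857974e+00, -1.50026518e-01]), 'dq': array([-4.46457385e-05,  1.18532008e-03, -2.99260044e-04,  7.02272871e-04,
        9.01931127e-04, -4.82247520e-05]), 'joint_efforts': array([ 3.65983169e-04, -4.05970180e+01, -2.92630470e+01, -1.26478485e-04,
        5.83541987e-03,  4.62123396e-06]), 'eef_pos': array([0.15874494, 0.65539795, 0.22994812]), 'tcp_rot': array([ 7.85989292e-01,  6.18239014e-01, -1.01082869e-03,  5.77065470e-04]), 'contact_force': array([-1.06628236, -0.02948026,  0.07701968]), 'wrist_torque': array([-0.02210109, -0.0131567 ,  0.00223808]), 'opening': 1.0021627797793267}
scene {'mtx': array([[378.49281807,   0.        , 255.19266343],
       [  0.        , 378.49281807, 194.9559798 ],
       [  0.        ,   0.        ,   1.        ]]), 'dist_coeffs': array([-0.04156727,  0.        ,  0.        ,  0.        ,  0.        ]), 'rvec': array([ 2.0050497 , -0.86265048,  0.4554112 ]), 'tvec': array([-0.42634305,  0.41143333,  0.85510228])}
key_mains_top [(269, 288, 0.41)]
key_slow_top [(272, 285, 0.41), (287, 297, 0.38)]
key_start_top [(308, 303, 0.52)]
gap_mouth [(308, 297, 0.87), (253, 245, 0.66)]
bolt_head [(288, 296, 0.46)]
mould_case [(337, 253, 0.57)]Traceback (most recent call last):
  File "<stdin>", line 8, in <module>
ValueError: it knows: bolt, bolt_head, gap_mouth, jig, key_mains, key_mains_top, key_slow, key_slow_top, key_start, key_start_top, mould_case, red_scraper, spindle, test_tile, wedge
```

```bash
python3 - <<'E'
from plant import readout, optics
import cv2
for c in ["top","wrist"]:
    im=optics.read_camera(c); cv2.imwrite(f"pics/{c}0.png",im[:,:,::-1])
    k=optics.calibration(c); print(c,k)
    if c=="top":
      for t in ["key_mains_top","key_slow_top","key_start_top","gap_mouth","mould_case"]:
        r=optics.recognise(c,t); print(t,[(round(d["xy"][0]*512),round(d["xy"][1]*384),round(d["p"],2)) for d in r[:2]])
print(readout.get_state()["time"])
E
```

```text
top {'mtx': array([[358.42244834,   0.        , 257.01621208],
       [  0.        , 358.42244834, 194.54824746],
       [  0.        ,   0.        ,   1.        ]]), 'dist_coeffs': array([-0.05368729,  0.        ,  0.        ,  0.        ,  0.        ]), 'rvec': array([ 2.16768754, -2.16417566,  0.09098397]), 'tvec': array([-0.06560596,  0.56479514,  1.37301971])}
key_mains_top []
key_slow_top []
key_start_top [(330, 227, 0.41)]
gap_mouth [(305, 195, 0.92)]
mould_case [(304, 162, 0.91)]
wrist {'mtx': array([[303.79745593,   0.        , 253.16624962],
       [  0.        , 303.79745593, 193.96128998],
       [  0.        ,   0.        ,   1.        ]]), 'dist_coeffs': array([-0.04734422,  0.        ,  0.        ,  0.        ,  0.        ]), 'tool_from_camera': array([[ 9.99999633e-01,  4.69297556e-04, -7.16084786e-04,
         7.72812829e-04],
       [-2.38304468e-04,  9.55904069e-01,  2.93678999e-01,
        -7.40701242e-02],
       [ 8.22331197e-04, -2.93678721e-01,  9.55903830e-01,
        -1.42777058e-01],
       [ 0.00000000e+00,  0.00000000e+00,  0.00000000e+00,
         1.00000000e+00]])}
0.7
```

View pics/scene0.png

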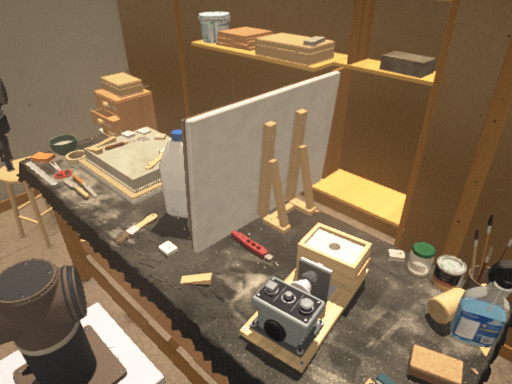

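View pics/top0.png

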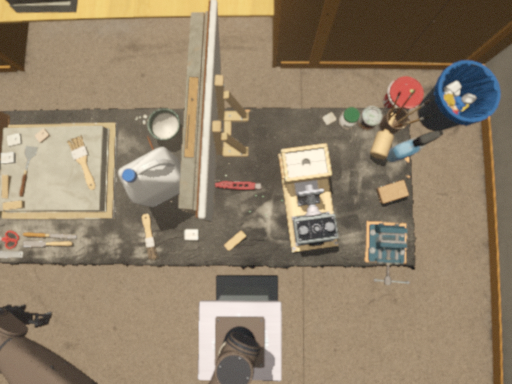

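View pics/wrist0.png

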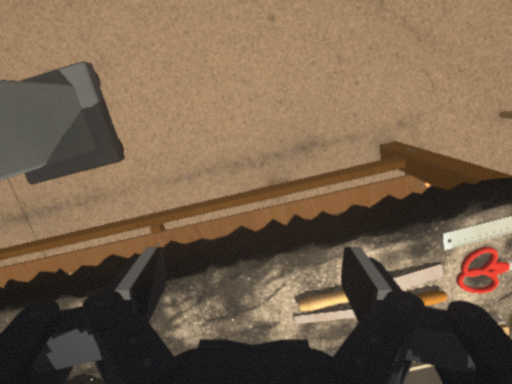

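```bash
cat > h.py <<'E'
import numpy as np, cv2
from scipy.spatial.transform import Rotation as R
from plant import readout, optics
def proj(c,P):
    k=optics.calibration(c); P=np.asarray(P,float).reshape(-1,3)
    return cv2.projectPoints(P,k["rvec"],k["tvec"],k["mtx"],k["dist_coeffs"])[0].reshape(-1,2)
def ray(c,uv,st=None):
    k=optics.calibration(c)
    n=cv2.undistortPoints(np.array([[uv]],float),k["mtx"],k["dist_coeffs"]).ravel(); d=np.array([n[0],n[1],1.])
    if "rvec" in k:
        r=cv2.Rodrigues(k["rvec"])[0]; return -r.T@k["tvec"], r.T@d
    T=k["tool_from_camera"]; r=R.from_quat(st["tcp_rot"]).as_matrix()
    return st["eef_pos"]+r@T[:3,3], r@T[:3,:3]@d
def projw(P,st):
    k=optics.calibration("wrist"); T=np.linalg.inv(k["tool_from_camera"]); r=R.from_quat(st["tcp_rot"]).as_matrix()
    Q=(np.asarray(P,float).reshape(-1,3)-st["eef_pos"])@r; Q=Q@T[:3,:3].T+T[:3,3]
    return cv2.projectPoints(Q,np.zeros(3),np.zeros(3),k["mtx"],k["dist_coeffs"])[0].reshape(-1,2)
def plane(c,uv,z,st=None):
    o,d=ray(c,uv,st); return o+d*(z-o[2])/d[2]
E
python3 - <<'E'
from h import *
print(proj("top",[[0.159,.656,.23],[0,0,0]]))
print("keys? ",[plane("top",p,.138).round(3) for p in [(300,235),(316,232),(331,228)]], plane("top",(305,195),.125), plane("scene",(308,297),.137))
a=cv2.imread("pics/top0.png")[130:260,260:360]; cv2.imwrite("pics/tc.png",cv2.resize(a,None,fx=6,fy=4.6*1.0,interpolation=cv2.INTER_CUBIC) if 0 else cv2.resize(a,None,fx=4.6,fy=4.6,interpolation=cv2.INTER_CUBIC))
a=cv2.imread("pics/scene0.png")[220:370,230:380]; cv2.imwrite("pics/sc.png",cv2.resize(a,None,fx=4,fy=4,interpolation=cv2.INTER_CUBIC))
E
```

```text
[[ 40.6454173  309.20805244]
 [240.047665   340.62876152]]
keys?  [array([ 0.41 , -0.219,  0.138]), array([ 0.42 , -0.276,  0.138]), array([ 0.435, -0.33 ,  0.138])] [ 0.55392948 -0.24002026  0.125     ] [ 0.45603286 -0.32349615  0.137     ]
```

View pics/tc.png

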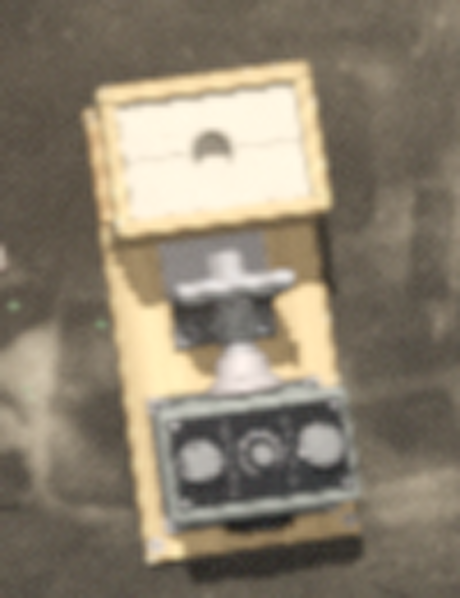

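View pics/sc.png

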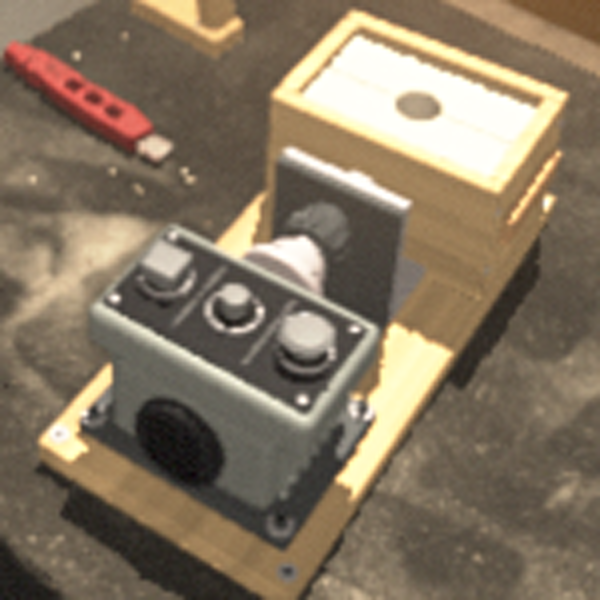

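```bash
cat > fit.py <<'E'
from h import *
from scipy.optimize import least_squares
J=[[194,93,118],[194,-93,118],[74,-93,118],[74,93,118],[-112,48,137.5],[-112,0,137.5],[-112,-48,139]]
t=[(97,88),(308,64),(329,207),(117,237),(202,459),(260,452),(321,443)]
JS=J
s=[(352,12),(567,97),(500,188),(275,97),(168,256),(236,294),(306,328)]
J=np.array(J)/1000.
t=np.array(t)/4.6+[260,130]-.4; s=np.array(s)/4+[230,220]-.4
def W(p,Q):
    c,n=np.cos(p[2]),np.sin(p[2]); Q=np.asarray(Q,float); return np.c_[p[0]+c*Q[:,0]-n*Q[:,1],p[1]+n*Q[:,0]+c*Q[:,1],Q[:,2]]
if __name__=="__main__":
    def f(p,w):
        a=(proj("top",W(p,J))-t); b=(proj("scene",W(p,J))-s)
        return {'t':a.ravel(),'s':b.ravel(),'b':np.r_[a.ravel(),b.ravel()]}[w]
    for w in "tsb":
        r=least_squares(f,[.55,-.28,.1],args=(w,),loss="soft_l1"); print(w,r.x.round(4),f(r.x,w).round(1).reshape(-1,2).tolist())
E
python3 fit.py
```

```text
t [ 0.5454 -0.263   0.131 ] [[-2.0, 0.2], [1.8, -1.0], [2.1, -0.3], [-2.0, -0.3], [-0.5, 0.4], [0.2, 0.2], [0.3, 0.4]]
s [ 0.5459 -0.2677  0.1335] [[-1.9, -1.7], [3.5, 0.2], [2.7, 2.4], [-3.3, -1.9], [-0.3, 0.3], [-0.2, -0.4], [0.4, -0.0]]
b [ 0.5458 -0.2662  0.1335] [[-1.3, 0.2], [2.6, -1.1], [3.0, -0.4], [-1.1, -0.3], [0.5, 0.4], [1.2, 0.1], [1.3, 0.3], [-2.3, -1.9], [3.0, 0.0], [2.2, 2.2], [-3.7, -2.2], [-0.8, 0.0], [-0.7, -0.7], [-0.2, -0.3]]
```

```bash
cat >> h.py <<'E'
def plan(goal,ang,n,st=None,pos=None,rot=None):
    """rows from pose to goal pos with tool x at world angle ang, tool down"""
    st=st or readout.get_state(); p=np.array(st["eef_pos"] if pos is None else pos,float); r=R.from_quat(st["tcp_rot"]) if rot is None else rot
    g=R.from_matrix(np.array([[np.cos(ang),np.sin(ang),0],[np.sin(ang),-np.cos(ang),0],[0,0,-1.]]).T.T)
    goal=np.array(goal,float); rv=(r.inv()*g).as_rotvec()/n; dp=(goal-p)/n
    for i in range(n):
        d=r.inv().apply(dp)*1000; print("%.1f %.1f %.1f %.3f %.3f %.3f;"%(*d,*rv)); r=r*R.from_rotvec(rv)
    return goal,g
E
python3 - <<'E'
from h import *
print([plane("top",p,.456).round(3) for p in [(197,213),(205,215)]])
st=readout.get_state(); p=st["eef_pos"]; r=None; a0=1.334
p=p+[0,0,.312]
for g,a,n in [((.38,.47,.543),1.334-4*.178,5),((.48,.12,.543),1.334-10*.178,6),((.46,-.24,.40),-1.439,7)]:
    p,r=plan(g,a,n,st,p,r); print()
E
python3 -m crank '0 0 -62 0 0 0; 0 0 -62 0 0 0; 0 0 -62 0 0 0; 0 0 -62 0 0 0; 0 0 -62 0 0 0' -1 40
```

```text
[array([0.473, 0.092, 0.456]), array([0.468, 0.07 , 0.456])]
-25.7 51.7 0.1 -0.000 -0.000 0.142;
-18.1 54.9 0.1 -0.000 -0.000 0.142;
-10.2 56.9 0.1 -0.000 -0.000 0.142;
-2.0 57.7 0.1 -0.000 -0.000 0.142;
6.2 57.4 0.1 -0.000 -0.000 0.142;

-20.4 57.1 0.0 0.000 0.000 0.178;
-10.0 59.8 0.0 0.000 0.000 0.178;
0.7 60.7 0.0 0.000 0.000 0.178;
11.5 59.6 0.0 0.000 0.000 0.178;
21.8 56.6 0.0 0.000 0.000 0.178;
31.5 51.8 0.0 0.000 0.000 0.178;

19.6 47.6 20.4 0.000 0.000 0.142;
26.1 44.4 20.4 0.000 0.000 0.142;
32.2 40.2 20.4 0.000 0.000 0.142;
37.5 35.3 20.4 0.000 0.000 0.142;
42.1 29.6 20.4 0.000 0.000 0.142;
45.9 23.4 20.4 0.000 0.000 0.142;
48.7 16.6 20.4 0.000 0.000 0.142;

time: 1.32
eef_pos: [0.1588, 0.6556, 0.5437]
tcp_rot: [0.786, 0.618, 0.0, -0.0]
contact_force: [-0.3, 0.5, 0.1]
opening: 0.003
```

```bash
python3 -m crank '-25.7 51.7 0 0 0 0.142; -18.1 54.9 0 0 0 0.142; -10.2 56.9 0 0 0 0.142; -2 57.7 0 0 0 0.142; 6.2 57.4 0 0 0 0.142'; python3 -m crank '-20.4 57.1 0 0 0 0.178; -10 59.8 0 0 0 0.178; 0.7 60.7 0 0 0 0.178; 11.5 59.6 0 0 0 0.178; 21.8 56.6 0 0 0 0.178'
```

```text
time: 1.95
eef_pos: [0.3812, 0.4688, 0.5415]
tcp_rot: [0.953, 0.304, 0.0, -0.0]
contact_force: [-0.5, 1.2, 0.3]
opening: 0.001
time: 2.58
eef_pos: [0.4637, 0.1768, 0.5416]
tcp_rot: [0.991, -0.136, 0.0, -0.0]
contact_force: [2.0, -0.2, -0.1]
opening: 0.0
```

```bash
python3 -m crank '31.5 51.8 0 0 0 0.178; 19.6 47.6 0 0 0 0.142; 26.1 44.4 0 0 0 0.142; 32.2 40.2 0 0 0 0.142; 37.5 35.3 0 0 0 0.142'; python3 -m crank '42.1 29.6 30 0 0 0.142; 45.9 23.4 40 0 0 0.142; 48.7 16.6 40 0 0 0.142; 0 0 40 0 0 0; 0 0 0 0 0 0'
python3 - <<'E'
from h import *
from fit import W
st=readout.get_state(); im=optics.read_camera("wrist"); cv2.imwrite("pics/w1r.png",im[:,:,::-1]);
np.save("st1.npy",st,allow_pickle=True)
for t in ["key_mains_top","key_slow_top","key_start_top","gap_mouth","bolt_head"]:
    r=optics.recognise("wrist",t); print(t,[(round(d["xy"][0]*512),round(d["xy"][1]*384),round(d["p"],2)) for d in r[:2]])
J=np.array([[-112,48,137.5],[-112,0,137.5],[-112,-48,139],[42,0,95],[28,45,125],[28,-45,125]])/1000
q=projw(W([.5455,-.265,.132],J),st); print(q.round())
b=im[:,:,::-1].copy()
for u in q: cv2.circle(b,tuple(int(v) for v in u),3,(0,0,255),1)
cv2.imwrite("pics/w1.png",cv2.resize(b,(768,576)))
E
```

```text
time: 3.2
eef_pos: [0.4687, -0.0868, 0.5416]
tcp_rot: [0.873, -0.487, 0.0, -0.0]
contact_force: [0.8, 0.6, 0.3]
opening: -0.002
time: 3.82
eef_pos: [0.4595, -0.2349, 0.3905]
tcp_rot: [0.752, -0.659, -0.004, 0.0]
contact_force: [-0.5, -0.4, -0.7]
opening: 0.0
key_mains_top [(252, 178, 0.84)]
key_slow_top [(286, 179, 0.44)]
key_start_top [(320, 180, 0.79)]
gap_mouth [(280, 97, 0.83)]
bolt_head [(287, 62, 0.77)]
[[249. 182.]
 [285. 182.]
 [321. 183.]
 [285.  63.]
 [251.  73.]
 [323.  73.]]
```

View pics/w1.png

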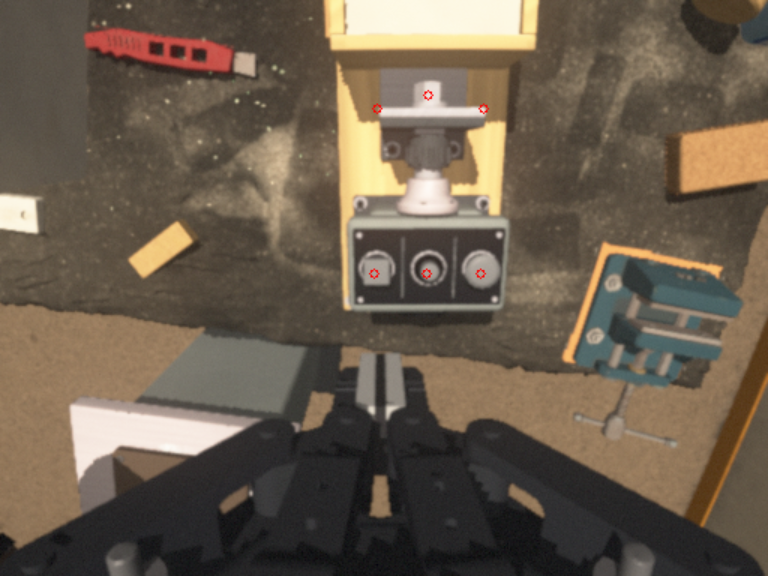

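```bash
python3 - <<'E'
from h import *
st=np.load("st1.npy",allow_pickle=True).item()
for uv,z in [((250.7,179.3),.1375),((286,178.7),.1375),((321.3,178.7),.139),((251.5,72.5),.125),((323,72.5),.125)]: print(plane("wrist",uv,z,st).round(4))
J=[.5455,-.265,.132]
E
```

```text
[ 0.4327 -0.2335  0.1375]
[ 0.4398 -0.2804  0.1375]
[ 0.4465 -0.3271  0.139 ]
[ 0.5674 -0.2169  0.125 ]
[ 0.5795 -0.3063  0.125 ]
```

```bash
python3 - <<'E'
from h import *
plan((.4327,-.2335,.17),-1.433,5)
E
```

```text
-1.2 5.8 45.5 -0.001 -0.001 -0.001;
-1.2 5.8 45.5 -0.001 -0.001 -0.001;
-1.2 5.8 45.5 -0.001 -0.001 -0.001;
-1.2 5.7 45.5 -0.001 -0.001 -0.001;
-1.1 5.7 45.5 -0.001 -0.001 -0.001;
```

```bash
python3 -m crank '-1.2 5.8 45 0 0 0; -1.2 5.8 45 0 0 0; -1.2 5.8 45 0 0 0; -1.2 5.7 45 0 0 0; -1.1 5.7 40 0 0 0'; python3 -m crank '0 0 0 0 0 0'; cat > look.py <<'E'
from h import *
import sys
st=readout.get_state(); im=optics.read_camera("wrist"); print(st["time"],st["eef_pos"].round(4),st["tcp_rot"].round(4),st["contact_force"].round(1),round(st["opening"],3))
np.save("st_%s.npy"%sys.argv[1],st,allow_pickle=True); cv2.imwrite("pics/%s.png"%sys.argv[1],cv2.resize(im[:,:,::-1],(768,576)))
E
python3 look.py w2
```

```text
time: 4.75
eef_pos: [0.432, -0.2332, 0.1746]
tcp_rot: [0.752, -0.659, 0.001, -0.0]
contact_force: [0.4, -0.3, -0.5]
opening: -0.002
time: 4.88
eef_pos: [0.4302, -0.2317, 0.1724]
tcp_rot: [0.752, -0.659, -0.003, 0.0]
contact_force: [0.1, 0.0, 0.0]
opening: 0.002
4.875 [ 0.4302 -0.2317  0.1724] [ 0.7523 -0.6589 -0.0029  0.    ] [0.1 0.  0. ] 0.002
```

View pics/w2.png

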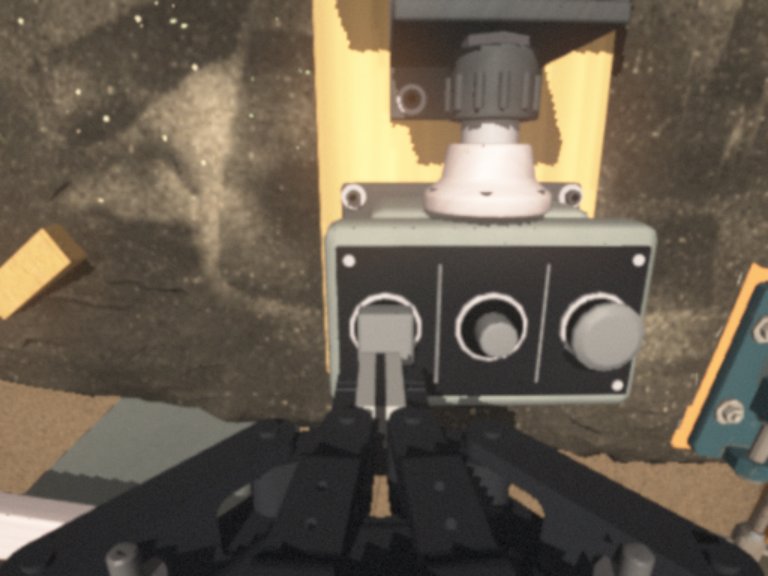

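```bash
python3 - <<'E'
from h import *
st=np.load("st_w2.npy",allow_pickle=True).item()
for uv,z in [((385/1.5,323/1.5),.1375),((497/1.5,335/1.5),.1375),((607/1.5,335/1.5),.139)]: print(plane("wrist",uv,z,st).round(4))
print(projw(st["eef_pos"],st)*1.5)
E
```

```text
[ 0.4375 -0.2325  0.1375]
[ 0.4384 -0.28    0.1375]
[ 0.4451 -0.3259  0.139 ]
[[380.63496319 378.57856472]]
```

```bash
python3 -m crank '1 -3 10 0 0 0; 0 0 10 0 0 0; 0 0 8 0 0 0; 0 0 5 0 0 0; 0 0 0 0 0 0'
```

```text
time: 5.55
eef_pos: [0.4344, -0.2336, 0.1411]
tcp_rot: [0.752, -0.659, -0.001, 0.0]
contact_force: [-0.5, 0.3, -0.1]
opening: 0.003
```

```bash
python3 look.py w3
```

```text
5.55 [ 0.4344 -0.2336  0.1411] [ 7.521e-01 -6.590e-01 -6.000e-04  0.000e+00] [-0.5  0.3 -0.1] 0.003
```

View pics/w3.png

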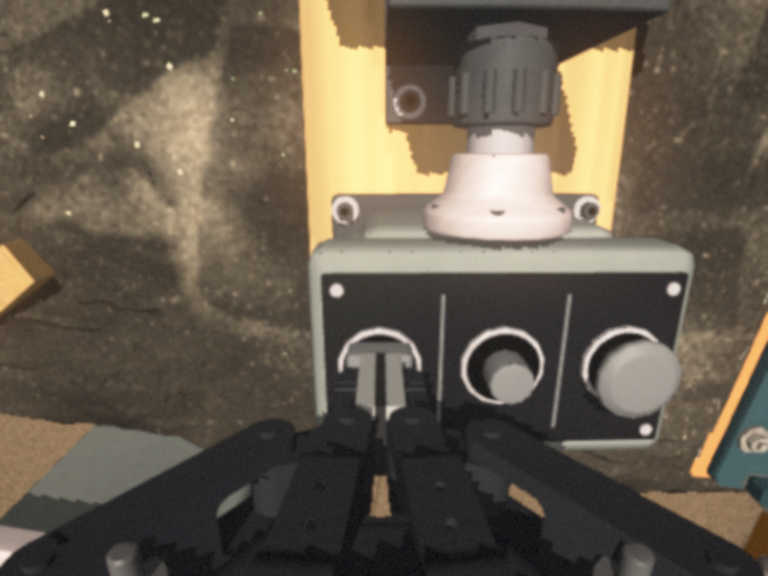

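```bash
python3 -m crank '0 0 3 0 0 0; 0 0 3 0 0 0; 0 0 2 0 0 0; 0 0 2 0 0 0; 0 0 0 0 0 0'
```

```text
time: 6.22
eef_pos: [0.4349, -0.234, 0.1316]
tcp_rot: [0.752, -0.659, 0.0, -0.0]
contact_force: [0.3, -0.7, 0.8]
opening: -0.002
```

```bash
python3 -m crank '0 0 1 0 0 0; 0 0 1 0 0 0; 0 0 0 0 0 0'; python3 -m crank '0 0 1 0 0 0; 0 0 0 0 0 0'
```

```text
time: 6.6
eef_pos: [0.435, -0.234, 0.1314]
tcp_rot: [0.752, -0.659, 0.0, 0.0]
contact_force: [-2.5, 1.7, 9.9]
opening: 0.001
time: 6.85
eef_pos: [0.435, -0.2341, 0.1313]
tcp_rot: [0.752, -0.659, -0.0, 0.0]
contact_force: [-4.0, 2.6, 13.0]
opening: 0.001
```

```bash
python3 -m crank '0 0 -20 0 0 0; 24 1 0 0 0 0; 24 1 0 0 0 0; 0 0 0 0 0 0; 0 0 0 0 0 0'; python3 look.py w4
```

```text
time: 7.48
eef_pos: [0.4384, -0.2817, 0.1475]
tcp_rot: [0.752, -0.659, -0.001, -0.0]
contact_force: [-0.2, 0.3, 0.1]
opening: -0.001
7.475 [ 0.4384 -0.2817  0.1475] [ 7.518e-01 -6.594e-01 -1.200e-03 -1.000e-04] [-0.2  0.3  0.1] -0.001
```

View pics/w4.png

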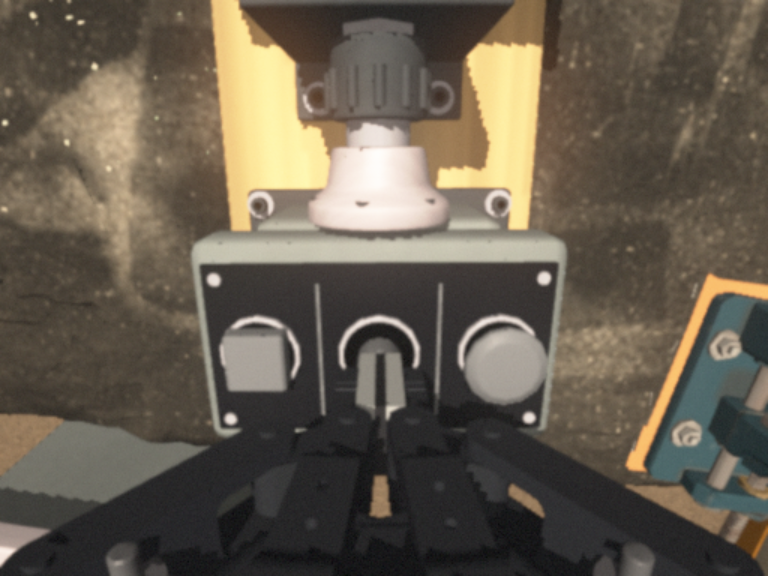

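```bash
python3 -m crank '0 0 6 0 0 0; 0 0 3 0 0 0; 0 0 3 0 0 0; 0 0 3 0 0 0; 0 0 2 0 0 0';  python3 -m crank '0 0 0 0 0 0; 0 0 0 0 0 0'
```

```text
time: 8.15
eef_pos: [0.4391, -0.2815, 0.1316]
tcp_rot: [0.752, -0.659, 0.0, -0.0]
contact_force: [-0.4, 1.2, 1.8]
opening: 0.001
time: 8.4
eef_pos: [0.4391, -0.2816, 0.1316]
tcp_rot: [0.752, -0.659, 0.0, -0.0]
contact_force: [0.4, 0.9, 0.7]
opening: -0.001
```

```bash
python3 -m crank '0 0 1 0 0 0; 0 0 1 0 0 0; 0 0 1 0 0 0; 0 0 0 0 0 0'; python3 -m crank '0 0 -20 0 0 0; 24 -1 0 0 0 0; 24 -1 0 0 0 0; 0 0 0 0 0 0; 0 0 0 0 0 0'; python3 look.py w5
```

```text
time: 8.9
eef_pos: [0.4392, -0.2817, 0.1313]
tcp_rot: [0.752, -0.659, -0.0, 0.0]
contact_force: [-4.8, 5.4, 12.4]
opening: -0.001
time: 9.52
eef_pos: [0.4469, -0.3284, 0.148]
tcp_rot: [0.752, -0.659, -0.001, -0.0]
contact_force: [-0.6, -0.5, 0.4]
opening: -0.0
9.525 [ 0.4469 -0.3284  0.148 ] [ 7.521e-01 -6.591e-01 -6.000e-04 -1.000e-04] [-0.6 -0.5  0.4] -0.0
```

View pics/w5.png

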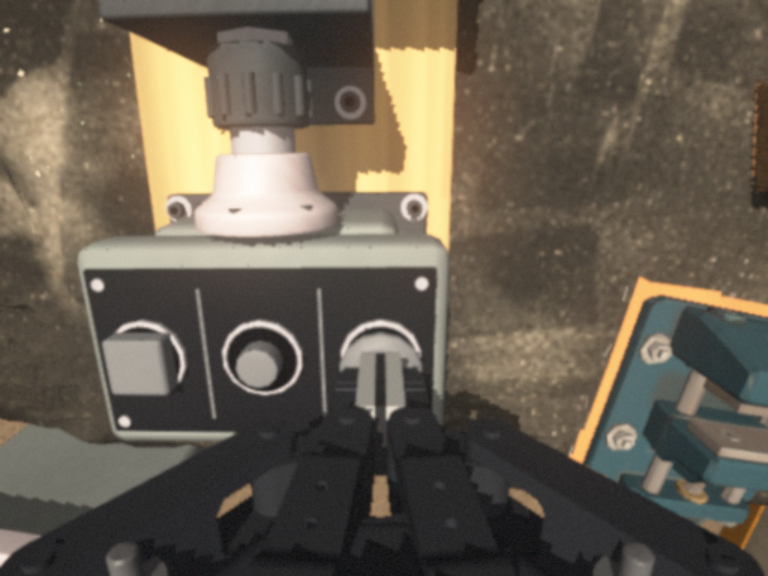

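```bash
python3 - <<'E'
from h import *
from fit import W
p=[.5502,-.2651,.138]
for n in ["w2","w4","w5"]:
    st=np.load(f"st_{n}.npy",allow_pickle=True).item()
    for z in (137.5,132): print(n,z,(projw(W(p,np.array([[-112,48,z],[-112,0,z],[-112,-48,z+1.5]])/1e3),st)*1.5).round(0).tolist())
E
```

```text
w2 137.5 [[384.0, 334.0], [498.0, 333.0], [612.0, 334.0]]
w2 132 [[384.0, 329.0], [495.0, 328.0], [606.0, 329.0]]
w4 137.5 [[248.0, 364.0], [378.0, 363.0], [508.0, 364.0]]
w4 132 [[252.0, 357.0], [378.0, 357.0], [505.0, 357.0]]
w5 137.5 [[125.0, 368.0], [251.0, 368.0], [379.0, 369.0]]
w5 132 [[132.0, 361.0], [254.0, 361.0], [379.0, 363.0]]
```

```bash
python3 -m crank '0 0 5 0 0 0; 0 0 3 0 0 0; 0 0 3 0 0 0; 0 0 3 0 0 0; 0 0 2 0 0 0';  python3 -m crank '0 0 1 0 0 0; 0 0 1 0 0 0; 0 0 0 0 0 0'
```

```text
time: 10.2
eef_pos: [0.4474, -0.3289, 0.1327]
tcp_rot: [0.752, -0.659, 0.0, -0.0]
contact_force: [-1.1, 1.9, 7.1]
opening: 0.0
time: 10.58
eef_pos: [0.4475, -0.329, 0.1326]
tcp_rot: [0.752, -0.659, -0.0, -0.0]
contact_force: [-3.7, 4.0, 11.0]
opening: -0.002
```

```bash
python3 - <<'E'
from h import *
from fit import W
p=[.5502,-.2651,.138]
g=W(p,[[.048,0,.20]])[0]; print(g)
st=readout.get_state()
plan(g,-1.433,4,st,st["eef_pos"]+[0,0,.055])
E
python3 -m crank '0 0 -55 0 0 0' 0.3
```

```text
[ 0.59774367 -0.258497    0.2       ]
-12.5 -39.6 -3.1 0.000 0.000 -0.001;
-12.5 -39.6 -3.1 0.000 0.000 -0.001;
-12.4 -39.6 -3.1 0.000 0.000 -0.001;
-12.4 -39.6 -3.1 0.000 0.000 -0.001;
time: 10.7
eef_pos: [0.445, -0.3267, 0.1813]
tcp_rot: [0.752, -0.659, -0.005, -0.0]
contact_force: [0.4, -0.1, 0.5]
opening: 0.201
```

```bash
python3 -m crank '-12.5 -39.6 -6 0 0 0; -12.5 -39.6 -6 0 0 0; -12.5 -39.6 -6 0 0 0; -12.5 -39.6 0 0 0 0; 0 0 0 0 0 0'; python3 look.py w6
```

```text
time: 11.32
eef_pos: [0.5995, -0.2572, 0.2029]
tcp_rot: [0.753, -0.658, 0.0, -0.0]
contact_force: [-0.9, -0.7, 0.3]
opening: 0.65
11.325 [ 0.5995 -0.2572  0.2029] [ 7.532e-01 -6.578e-01  0.000e+00 -1.000e-04] [-0.9 -0.7  0.3] 0.65
```

View pics/w6.png

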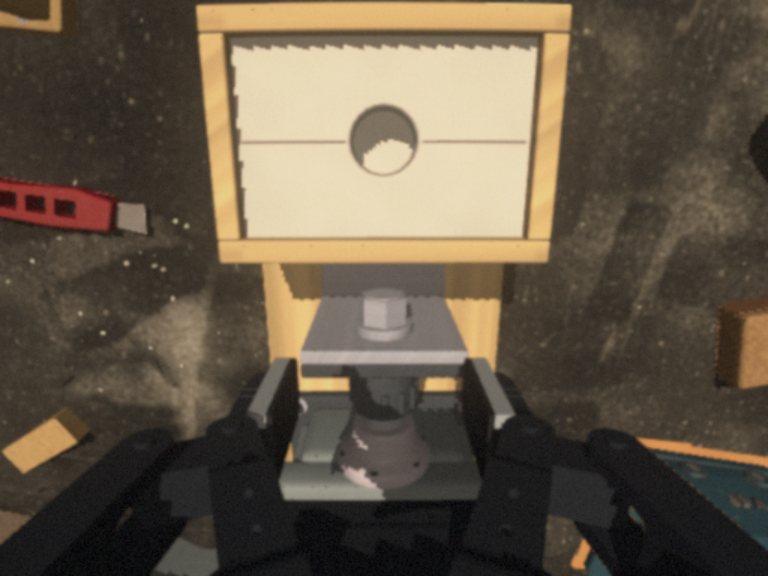

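```bash
python3 - <<'E'
from h import *
from fit import W
p=[.5502,-.2651,.138]
st=np.load("st_w6.npy",allow_pickle=True).item()
J=[[28,45,125],[28,-45,125],[12,45,125],[12,-45,125],[50,0,95],[34,0,95],[74,85,118],[74,-85,118]]
im=cv2.imread("pics/w6.png"); q=projw(W(p,np.array(J)/1e3),st)*1.5
for u in q: cv2.circle(im,tuple(int(v) for v in u.round()),3,(0,0,255),1)
print(q.round()); 
print([plane("wrist",(u/1.5,v/1.5),z,st).round(4) for u,v,z in [(303,362,.125),(466,362,.125),(220,262,.118),(549,262,.118)]])
cv2.imwrite("pics/w6b.png",cv2.resize(im[220:400,230:540],None,fx=2.5,fy=2.5))
E
```

```text
[[297. 346.]
 [468. 345.]
 [299. 373.]
 [466. 372.]
 [382. 289.]
 [382. 315.]
 [217. 258.]
 [547. 257.]]
[array([ 0.5627, -0.2206,  0.125 ]), array([ 0.5744, -0.3068,  0.125 ]), array([ 0.6097, -0.1724,  0.118 ]), array([ 0.6326, -0.3406,  0.118 ])]
```

View pics/w6b.png

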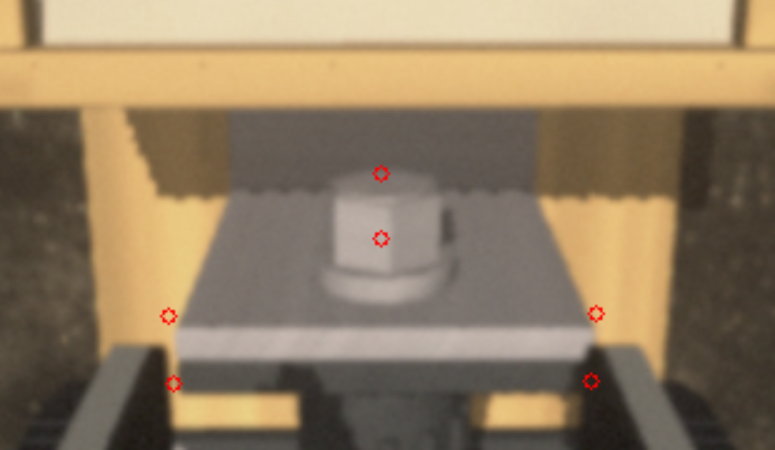

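```bash
python3 -m crank '1.5 4 25 0 0 0; 0 0 25 0 0 0; 0 0 20 0 0 0; 0 0 0 0 0 0'; python3 look.py w7
```

```text
time: 11.88
eef_pos: [0.5921, -0.2603, 0.1312]
tcp_rot: [0.752, -0.659, -0.002, 0.0]
contact_force: [0.6, 0.4, 0.2]
opening: 0.648
11.875 [ 0.5921 -0.2603  0.1312] [ 7.519e-01 -6.593e-01 -2.300e-03  4.000e-04] [0.6 0.4 0.2] 0.648
```

View pics/w7.png

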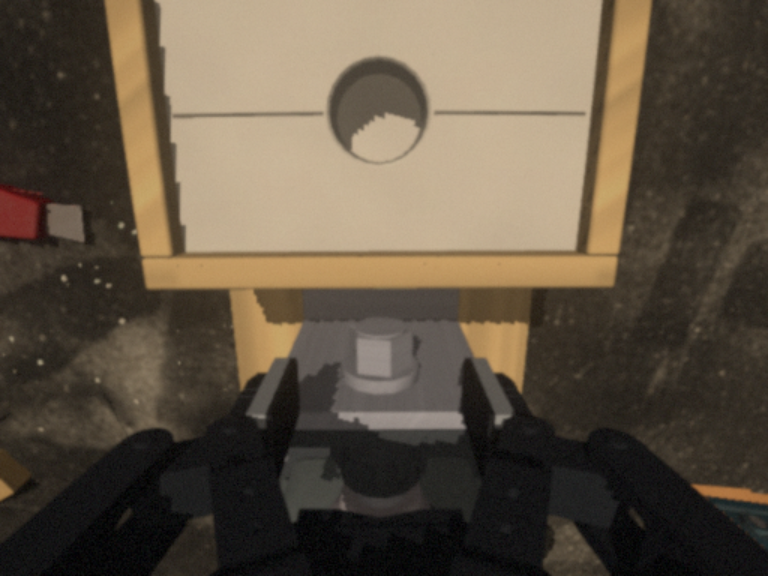

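```bash
python3 -m crank '0 0 0 0 0 0'; python3 look.py w8; python3 - <<'E'
from h import *
from fit import W
p=[.548,-.266,.138]
st=np.load("st_w8.npy",allow_pickle=True).item()
J=[[28,45,125],[28,-45,125],[12,45,125],[12,-45,125],[50,0,95],[34,0,95],[74,85,118],[74,-85,118]]
im=cv2.imread("pics/w8.png"); q=projw(W(p,np.array(J)/1e3),st)*1.5
for u in q: cv2.circle(im,tuple(int(v) for v in u.round()),3,(0,0,255),1)
e=st["eef_pos"]; r=R.from_quat(st["tcp_rot"])
for z in (.1312,):
  for s in (-1,1): # pad tips ends along tool y, at opening
    for y in (-.011,.011):
      u=projw(e+r.apply([s*.0275,y,-.006]),st)[0]*1.5; cv2.circle(im,tuple(int(v) for v in u.round()),3,(0,255,0),1)
cv2.imwrite("pics/w8b.png",cv2.resize(im[220:480,210:560],None,fx=2.2,fy=2.2))
E
```

```text
time: 12.05
eef_pos: [0.5946, -0.2612, 0.1351]
tcp_rot: [0.752, -0.659, 0.001, -0.0]
contact_force: [0.1, 0.2, 0.4]
opening: 0.647
12.05 [ 0.5946 -0.2612  0.1351] [ 7.521e-01 -6.591e-01  1.200e-03 -1.000e-04] [0.1 0.2 0.4] 0.647
```

View pics/w8b.png

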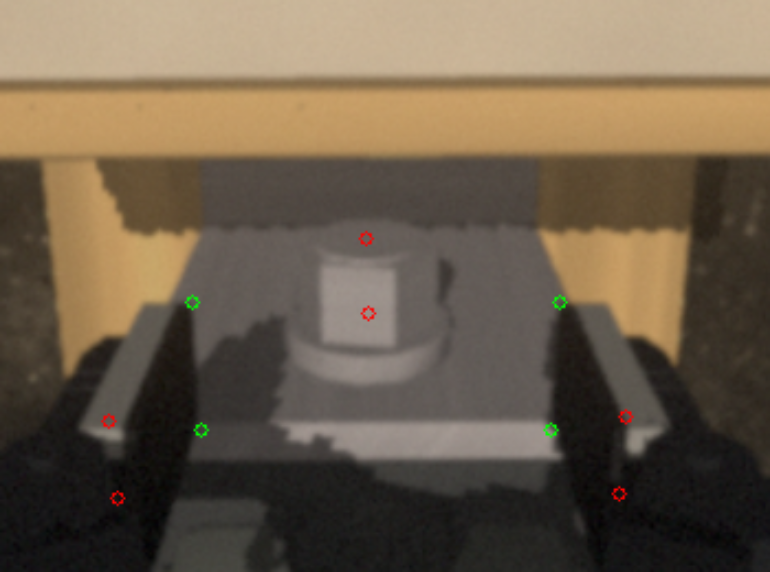

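```bash
python3 -m crank '-1.5 -1 15 0 0 0; 0 0 15 0 0 0; 0 0 15 0 0 0; 0 0 8 0 0 0; 0 0 0 0 0 0'; python3 -m crank '0 0 0 0 0 0'; python3 look.py w9
```

```text
time: 12.72
eef_pos: [0.5941, -0.2586, 0.0792]
tcp_rot: [0.752, -0.659, -0.001, 0.0]
contact_force: [0.8, 0.1, -0.1]
opening: 0.65
time: 12.85
eef_pos: [0.5951, -0.2592, 0.0811]
tcp_rot: [0.752, -0.659, 0.0, -0.0]
contact_force: [-0.3, -0.5, 0.1]
opening: 0.653
12.85 [ 0.5951 -0.2592  0.0811] [ 7.521e-01 -6.590e-01  4.000e-04 -1.000e-04] [-0.3 -0.5  0.1] 0.653
```

View pics/w9.png

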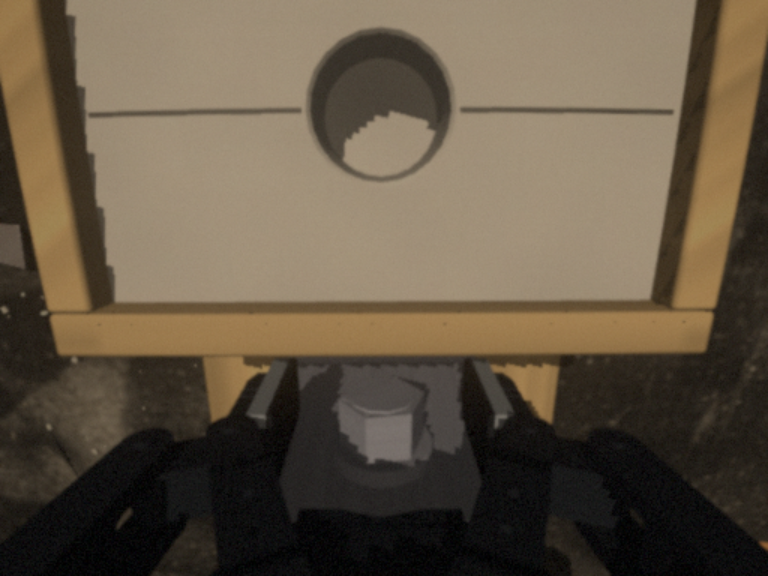

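```bash
python3 -m crank '0 0 4 0 0 0; 0 0 0 0 0 0; 0 0 0 0 0 0; 0 0 0 0 0 0; 0 0 0 0 0 0' -1 60;python3 -m crank '0 0 0 0 0 0; 0 0 0 0 0 0; 0 0 0 0 0 0; 0 0 0 0 0 0; 0 0 0 0 0 0' -1 60; python3 look.py w10
```

```text
time: 13.52
eef_pos: [0.5949, -0.2595, 0.0768]
tcp_rot: [0.752, -0.659, 0.001, 0.0]
contact_force: [-0.2, -3.5, -0.8]
opening: 0.276
time: 14.15
eef_pos: [0.5949, -0.2595, 0.0768]
tcp_rot: [0.752, -0.659, 0.001, 0.0]
contact_force: [0.2, -5.7, -0.5]
opening: 0.276
14.15 [ 0.5949 -0.2595  0.0768] [ 7.522e-01 -6.590e-01  5.000e-04  3.000e-04] [ 0.2 -5.7 -0.5] 0.276
```

View pics/w10.png

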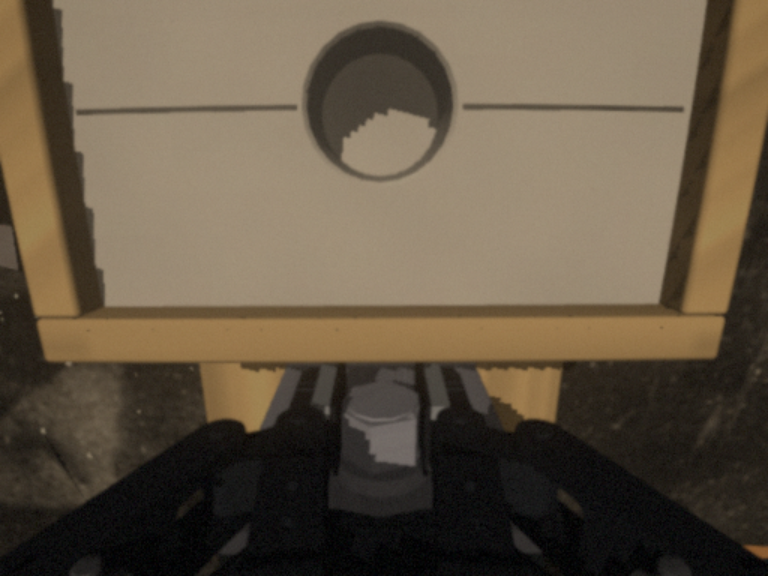

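```bash
cat > s.py <<'E'
from h import *
s=readout.get_state(); r=R.from_quat(s["tcp_rot"])
print(s["time"],"tool-torque",np.round(s["wrist_torque"],3),"F",s["contact_force"].round(1),round(s["opening"],3))
E
Z='0 0 0 0 0 0; 0 0 0 0 0 0; 0 0 0 0 0 0; 0 0 0 0 0 0; 0 0 0 0 0 0'
python3 s.py; python3 -m crank '0 0 0 0 0 0; 0 0 0 0 0 0; 0 0 0 0 0 0; 0 0 0 0 0 0; 0 0 0 0 0 0' >/dev/null; python3 s.py
python3 -m crank '0 0 0 0 0 0; 0 0 0 0 0 0; 0 0 0 0 0 0; 0 0 0 0 0 0; 0 0 0 0 0 0' >/dev/null; python3 s.py
python3 -m crank '0 0 0 0 0 0; 0 0 0 0 0 0; 0 0 0 0 0 0; 0 0 0 0 0 0; 0 0 0 0 0 0' >/dev/null; python3 s.py
python3 -m crank '0 0 0 0 0 0; 0 0 0 0 0 0; 0 0 0 0 0 0; 0 0 0 0 0 0; 0 0 0 0 0 0' >/dev/null; python3 s.py
python3 -m crank '0 0 0 0 0 0; 0 0 0 0 0 0; 0 0 0 0 0 0; 0 0 0 0 0 0; 0 0 0 0 0 0' >/dev/null; python3 s.py
python3 -m crank '0 0 0 0 0 0; 0 0 0 0 0 0; 0 0 0 0 0 0; 0 0 0 0 0 0; 0 0 0 0 0 0' >/dev/null; python3 s.py
python3 -m crank '0 0 0 0 0 0; 0 0 0 0 0 0; 0 0 0 0 0 0; 0 0 0 0 0 0; 0 0 0 0 0 0' >/dev/null; python3 s.py
python3 -m crank '0 0 0 0 0 0; 0 0 0 0 0 0; 0 0 0 0 0 0; 0 0 0 0 0 0; 0 0 0 0 0 0' >/dev/null; python3 s.py
python3 -m crank '0 0 0 0 0 0; 0 0 0 0 0 0; 0 0 0 0 0 0; 0 0 0 0 0 0; 0 0 0 0 0 0' >/dev/null; python3 s.py
python3 -m crank '0 0 0 0 0 0; 0 0 0 0 0 0; 0 0 0 0 0 0; 0 0 0 0 0 0; 0 0 0 0 0 0' >/dev/null; python3 s.py
python3 -m crank '0 0 0 0 0 0; 0 0 0 0 0 0; 0 0 0 0 0 0; 0 0 0 0 0 0; 0 0 0 0 0 0' >/dev/null; python3 s.py
python3 -m crank '0 0 0 0 0 0; 0 0 0 0 0 0; 0 0 0 0 0 0; 0 0 0 0 0 0; 0 0 0 0 0 0' >/dev/null; python3 s.py
```

```text
14.2 tool-torque [-0.778 -0.041 -0.024] F [ 1.  -5.7 -0.7] 0.278
14.825 tool-torque [-0.736 -0.032  0.025] F [-0.2 -4.5 -1.1] 0.278
15.45 tool-torque [-0.752 -0.049 -0.051] F [ 0.9 -4.7 -1.2] 0.275
16.075 tool-torque [-0.745 -0.031  0.032] F [ 0.3 -4.8 -0.9] 0.278
16.7 tool-torque [-0.774 -0.06   0.01 ] F [ 0.9 -5.4 -0.6] 0.279
17.325 tool-torque [-0.739 -0.067  0.026] F [ 0.7 -5.  -2.4] 0.28
17.95 tool-torque [-0.765 -0.051 -0.02 ] F [-0.2 -5.4 -0.9] 0.279
18.575 tool-torque [-0.787 -0.042  0.039] F [ 0.6 -5.6 -1.7] 0.279
19.2 tool-torque [-0.78  -0.063  0.035] F [-0.3 -4.8 -0.8] 0.277
19.825 tool-torque [-0.737 -0.034  0.024] F [ 0.9 -5.  -1.2] 0.28
20.45 tool-torque [-0.72  -0.063  0.012] F [ 0.9 -5.5 -0.3] 0.278
21.075 tool-torque [-0.711 -0.064  0.002] F [ 0.7 -6.3 -1.9] 0.274
21.7 tool-torque [-0.7   -0.047 -0.032] F [ 0.6 -4.6 -0.2] 0.274
```

```bash
cat > sc.py <<'E'
from h import *
import sys
a=np.mean([optics.read_camera("scene").astype(float) for _ in range(4)],0)
np.save("sc_%s.npy"%sys.argv[1],a)
cv2.imwrite("pics/sc_%s.png"%sys.argv[1],cv2.resize(a[220:370,230:380,::-1].astype(np.uint8),None,fx=4,fy=4,interpolation=cv2.INTER_CUBIC))
E
python3 sc.py a
python3 -m crank '0 0 0 0 0 0; 0 0 0 0 0 0; 0 0 0 0 0 0; 0 0 0 0 0 0; 0 0 0 0 0 0' >/dev/null; python3 s.py
python3 -m crank '0 0 0 0 0 0; 0 0 0 0 0 0; 0 0 0 0 0 0; 0 0 0 0 0 0; 0 0 0 0 0 0' >/dev/null; python3 s.py
python3 sc.py b; python3 - <<'E'
import numpy as np
a,b=np.load("sc_a.npy"),np.load("sc_b.npy"); d=np.abs(a-b).mean(2)
print(np.median(d),d[255:320,280:345].max(),np.percentile(d,99.9)); i=np.argsort(d[220:370,230:380].ravel())[-8:]; print([(230+k%150,220+k//150,round(d[220+k//150,230+k%150],1)) for k in i])
E
```

```text
22.525 tool-torque [-0.689 -0.031 -0.024] F [ 0.6 -5.5 -1.1] 0.276
23.15 tool-torque [-0.756 -0.036  0.055] F [ 0.6 -5.4 -0.1] 0.277
0.9166666666666666 6.416666666666667 4.666666666666667
[(np.int64(278), np.int64(335), np.float64(6.2)), (np.int64(316), np.int64(306), np.float64(6.4)), (np.int64(242), np.int64(356), np.float64(6.4)), (np.int64(275), np.int64(337), np.float64(6.7)), (np.int64(275), np.int64(331), np.float64(6.7)), (np.int64(271), np.int64(334), np.float64(6.8)), (np.int64(254), np.int64(351), np.float64(6.8)), (np.int64(269), np.int64(332), np.float64(8.8))]
```

View pics/sc_b.png

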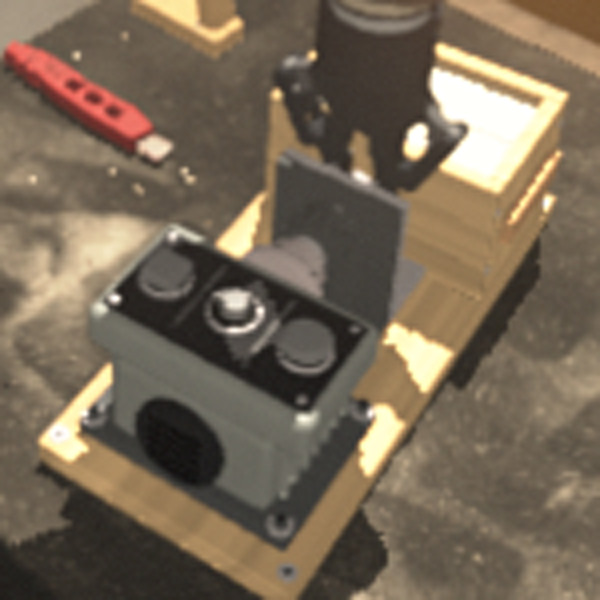

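```bash

python3 -m crank '0 0 0 0 0 0; 0 0 0 0 0 0; 0 0 0 0 0 0; 0 0 0 0 0 0; 0 0 0 0 0 0' >/dev/null
python3 -m crank '0 0 0 0 0 0; 0 0 0 0 0 0; 0 0 0 0 0 0; 0 0 0 0 0 0; 0 0 0 0 0 0' >/dev/null
python3 -m crank '0 0 0 0 0 0; 0 0 0 0 0 0; 0 0 0 0 0 0; 0 0 0 0 0 0; 0 0 0 0 0 0' >/dev/null
python3 -m crank '0 0 0 0 0 0; 0 0 0 0 0 0; 0 0 0 0 0 0; 0 0 0 0 0 0; 0 0 0 0 0 0' >/dev/null
python3 -m crank '0 0 0 0 0 0; 0 0 0 0 0 0; 0 0 0 0 0 0; 0 0 0 0 0 0; 0 0 0 0 0 0' >/dev/null
python3 -m crank '0 0 0 0 0 0; 0 0 0 0 0 0; 0 0 0 0 0 0; 0 0 0 0 0 0; 0 0 0 0 0 0' >/dev/null
python3 sc.py c; python3 look.py w11; python3 - <<'E'
import numpy as np,cv2
a,b,c=[np.load(f"sc_{k}.npy") for k in "abc"]
for x,y in ((a,b),(b,c),(a,c)):
    d=cv2.GaussianBlur(np.abs(x-y).mean(2),(5,5),0); print(d[270:300,290:322].max(),d[330:350,235:260].max(),d[300:340,330:370].max())
p,q=cv2.imread("pics/w10.png"),cv2.imread("pics/w11.png")
cv2.imwrite("pics/cmp.png",cv2.resize(np.hstack([p[350:520,290:480],q[350:520,290:480]]),None,fx=2,fy=2))
E
```

```text
27.3 [ 0.5949 -0.2594  0.0768] [ 7.521e-01 -6.590e-01  4.000e-04  2.000e-04] [ 0.3 -5.7 -0. ] 0.281
2.0234375 2.240234375 2.215169270833333
2.309895833333333 1.8544921875 2.087890625
2.209309895833333 2.071614583333333 2.15234375
```

View pics/cmp.png

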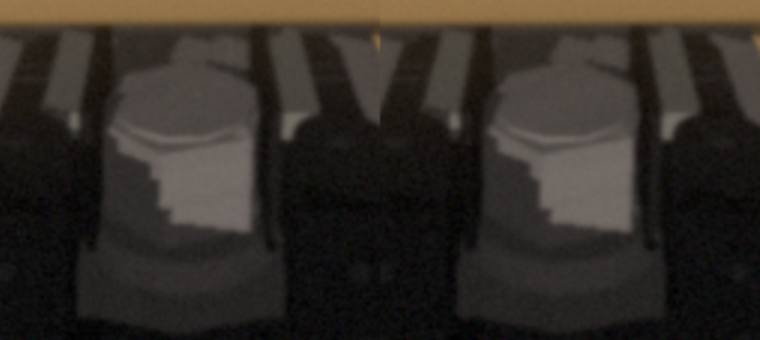

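```bash
python3 -c "
from plant import ctrl; print(ctrl.sign_off())"
```

```text
the job is handed in; nothing more can be done
None
```

I pressed the mains, slow gear and start keys in that order. I then gripped the hidden bolt head at about 60 N and held it until the nut should have been tight, and handed in at about 27 s while still holding. The hand-in returned no verdict.

**Keys:** each one reached its stop (TCP z 131.3, 131.3 and 132.6 mm, against 131.5, 131.5 and 133 expected). The scene picture taken during the hold shows all three caps low.

**Grip:** the opening stayed at about 0.28, which is roughly 24 mm and matches the head's width across flats. By my fitted jig position, the grasp point was within about 6 mm of the head's centre. The head's orientation in the wrist pictures did not change between 14 s and 27 s.

**Spindle and nut:**
- **Spindle started:** the head had visibly turned before I gripped it.
- **Nut tight:** I held it for about 13.8 s; at 0.4 rad/s the full 2.6 rad needs at most 6.5 s.
- **Spindle stopped:** scene pictures over about the last 5 s differ only by noise around the socket. That area was in shadow, so this check is weak.
- **Stall not measured:** the wrist torque gave no clear sign of it. A sideways force of about 5 N from the closed jaws masked it.

**Measurements that disagreed:** the jig's x position came out at 545.5, 550 and 548 mm from the fixed cameras, the keys and the bracket. I used 548 mm for the grip.

**Bystanders:** the arm stayed clear of the scraper, tile and wedge on its planned path. I did not measure their positions again at the end.

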